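Set and clamp the adjustable leg of a tray stand

TASK

Set the adjustable leg of the bakery tray stand: press the loose end cap on top of the leg fully home, then grip the leg and raise it until the lower edge of the dark ring scored round it is level with the rim of its sleeve. Holding it there, with the same hand turn about the leg so that a finger sweeps the upright cam lever anticlockwise (seen from above) to its closed stop; the lever must not be swung before the leg is at its mark. Finish while still holding the leg at the mark with the lever closed, never letting it sink or letting go, and leave the jar and the scraper where they are.

Things in the scene. Friction and masses are not known exactly. Their poses are not given: they have to be found in the camera images.
- stand: fixed steel tray stand: flat T-shaped foot up to 10 mm thick, an upright round sleeve (38 mm diameter, rim 120 mm above the bench) near the robot and two fixed posts (24 mm diameter, 212 mm high) 215 mm along its +x and 120 mm to either side. Origin on the bench on the sleeve's axis; z up, +x towards the far posts
- sleeve_rim (a point): centre of the sleeve's upper rim, on the leg's axis, 120 mm above the bench
- leg: adjustable leg: upright round steel tube, 26 mm diameter, that slides up and down in the sleeve and turns freely about its own axis. It weighs 0.35 to 0.6 kg and sinks by itself unless held. Origin on its axis at the tube's top end (where the cap seats), z up. At its lowest, as at the start, the tube's top end is 54 mm above the sleeve rim; it can rise 55 mm
- leg_mark (a point): length mark: point on the leg's axis at the lower edge of a 4 mm high dark ring scored round the leg, 86 mm below the tube's top end. At the start it is hidden 32 mm below the sleeve rim, so the leg must rise 32 mm to bring it level with the rim
- cap (a joint): how far the end cap is pressed in, m: 0 to 0.003 at the start (proud, its narrower neck showing below it), 0.008 fully home. It is tight and takes about 7 N to push; it stays where it is left; the leg stands on its lower stop meanwhile
- cap_top (a point): centre of the top face of the end cap (grey plastic disc, 26 mm diameter, 6 mm thick, the same diameter as the leg) on top of the leg. When home this face is 6 mm above the tube's top end, 60 mm above the sleeve rim with the leg at its lowest
- lever (a joint): angle of the cam lever about the leg's axis, rad: 0 to 0.15 at the start (open), growing anticlockwise seen from above, 0.80 at its closed stop. At value v its paddle lies at 1.2 + v from the stand's +x axis (anticlockwise). It is stiff (about 0.12 N m, no spring) and stays where it is left
- lever_tip (a point): middle of the top edge of the cam lever's paddle, 35 mm from the leg's axis and 66 mm above the sleeve rim. The paddle is an upright black plate 8 mm thick, reaching from 21 to 49 mm from the leg's axis and from the rim up to this height; its ring of 54 mm diameter turns round the sleeve just below the rim. A lug on the sleeve below the rim is the closed stop
- jar: bystander: closed glass jar, 70 mm diameter, 100 mm high, origin at its underside's centre
- scraper: bystander: bench scraper lying flat, 107 by 130 mm, 20 mm high at its wooden grip, origin on the bench near its middle

How it is judged:
By the outcome, as a careful person would: the job done as asked, in the order asked, and still so for the second after the job is handed in, while the arm keeps its last pose, push and grip.
It also fails if it takes over 51 s, if anything falls off the work surface, if the arm or the gripper's body presses on something with over 40 N, if the wrist force passes 120 N, or if a joint passes its speed limit or range.

ROBOT

A 6-joint arm with a two-finger parallel gripper is mounted at the origin on the work surface. World frame = base frame: x ahead of the robot, y to its left, z up, the work surface at z = 0. Lengths are in m, angles in rad, forces in N, time in s.
With the tool pointing down it reaches from about 0.35 to 1 m from the base axis. Payload 7.1 kg.
Tool frame: the origin (TCP) lies between the finger pads; the fingertips stand tcp_to_tips ahead of it and the grasp point (between the pads) lies 2 mm behind it (tcp_to_tips is the distance from the TCP to the fingertips, in m); z points along the fingers, y is the line along which they close (so a half turn about z gives the same grasp; the last joint's range is limited). The gripper opens to 85 mm and grips with 20 to 120 N. Pads are 22 mm wide; open, the fingers measure 114 mm over their backs; the gripper's body (76 mm by 85 mm) begins 54 mm behind the grasp point. The pads swing forward as they close: fully open they stand 13 mm farther back than shut.
Start: joints at [1.283, 0.423, 1.63, -0, 1.089, -0.019], TCP at [0.166, 0.603, 0.248] pointing down, gripper open.
Joint ranges: [-3, 3], [-0.9, 2.11], [0.09, 2.58], [-1.31, 4.45], [0.11, 2.69], [-2.54, 2.54]. Speed limits (rad/s): [2.39, 2.39, 3.01, 3.14, 3.14, 3.14].

INTERFACE

Orientations are given as [roll, pitch, yaw] about the fixed x, y, z axes, in that order (R = Rz(yaw) Ry(pitch) Rx(roll)).
In Python, from plant import * gives the robot as it stands.
- The arm moves only by the shell command python3 -m handwheel 'ROWS' [OPENING] [FORCE]. ROWS is JSON, a list of rows, each a list of 6 numbers: the shift along the world's x, y, z in m, then the turn, a rotation vector about the world's x, y, z in degrees. A call has 1 to 20 rows; each row shifts and turns the commanded pose from where the row before left it; what a row does not reach is not made up. A row lasts 1/8 s, in which the tool goes at most 62.5 mm and 10.7 degrees, less where a joint would pass 70% of its speed; a pose out of reach is approached as far as the arm can. A call with a gripper value outside its range is refused whole. OPENING is the finger opening in m, from 0 to 0.0854, set as the call begins (- or left out, the last holds). The fingers move at their own pace and stop on an object; FORCE is the grip in N (left out, the last holds). Time passes only in rows, so rows that do not move let the fingers close. It gives the time, the measured TCP pose, the force, the opening and the grip force at its end, in the units of the state.
- sense(): the state, without advancing time (a new reading comes with each control period).
- read_camera(name): name is "side" or "top" or "wrist"; returns the picture (384x512x3 uint8, red, green, blue); there is no depth.
- camera_model(name): a dict with "intrinsics" (3x3 intrinsics, pixels), "k1" (the pictures are not rectified: a ray, as slopes to the right and down, at radius r is drawn at 1 + k1 r^2 times it, then the intrinsics apply), "pose" (4x4, takes a point from camera to world coordinates); the wrist camera has in their place "T_tool_cam" (4x4, takes a point from camera to tool coordinates, whose origin is the TCP and whose axes are the flange's). Camera axes: x right, y up, looking along -z (the intrinsics and any distortion apply to the point x, -y, -z); pixel columns grow to the right and rows downward; lengths in m; the calibration is good to about 2 mm. A picture is of the moment at which its call begins: read the wrist's pose just before it. camera_model takes no time and is no camera call.
- sign_off(): hands the job in; it is judged then, once.
The state is a dict: "t": time; "q": joint angles; "dq": joint speeds; "joint_torque": joint torques, N m; "position": TCP position; "orientation": TCP orientation; "ft_force": force on the tool from outside, world axes, zero at the start; "wrist_torque": the same for the moment, N m; "gripper_width": finger opening in m; "grasp_force": force on a finger pad.
Only numpy, scipy, OpenCV 4.12 (cv2) and the standard library are available. Lean on these libraries where they do the work, as an engineer would, in place of code of your own. Each camera call takes 0.05 s, during which the arm holds its last target. There are 200 camera calls.

## Working session

There is one attempt and no reset: what is moved stays moved. The work goes in short steps, Python scripts to look and compute and a shell command to move; the robot and the scene stay as the last step left them, time stands still between calls to the robot, and variables do not carry over. Pictures are saved under pics/ and viewed, at most 10 in all, crops included, and the job is handed in when it is done.

```bash
ls; mkdir -p pics
python3 - <<'E'
from plant import *
import cv2,numpy as np
s=sense();print(s['t'],s['position'],s['orientation'],s['gripper_width'])
for n in("side","top","wrist"):
    m=camera_model(n);print(n,{k:np.round(v,4).tolist() for k,v in m.items()})
a=read_camera("side");b=read_camera("top");
cv2.imwrite("pics/s0.png",a[:,:,::-1]);cv2.imwrite("pics/t0.png",b[:,:,::-1])
E
```

```text
pics
0.0 [0.16581723 0.60207565 0.24756622] [-3.14009176e+00 -7.27634249e-07  2.87282496e+00] 0.08519919084999936
side {'intrinsics': [[417.2461, 0.0, 259.7126], [0.0, 417.2461, 183.6109], [0.0, 0.0, 1.0]], 'k1': -0.0623, 'pose': [[0.8158, 0.4259, -0.3912, 0.0849], [-0.5783, 0.5986, -0.5542, -0.5602], [-0.0018, 0.6784, 0.7347, 0.8815], [0.0, 0.0, 0.0, 1.0]]}
top {'intrinsics': [[390.9176, 0.0, 251.9712], [0.0, 390.9176, 189.94], [0.0, 0.0, 1.0]], 'k1': -0.0455, 'pose': [[0.0071, 0.9949, -0.1003, 0.3668], [-0.9993, 0.0107, 0.0357, 0.0169], [0.0366, 0.1, 0.9943, 1.0764], [0.0, 0.0, 0.0, 1.0]]}
wrist {'intrinsics': [[284.4992, 0.0, 252.4643], [0.0, 284.4992, 193.1582], [0.0, 0.0, 1.0]], 'k1': -0.0267, 'T_tool_cam': [[0.0002, 0.9518, 0.3067, 0.0784], [1.0, -0.0004, 0.0007, 0.0002], [0.0008, 0.3067, -0.9518, -0.1249], [0.0, 0.0, 0.0, 1.0]]}
```

View pics/s0.png

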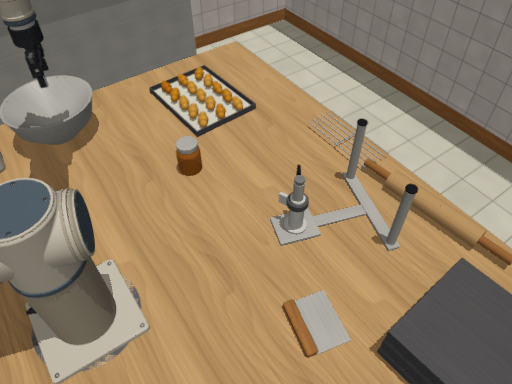

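View pics/t0.png

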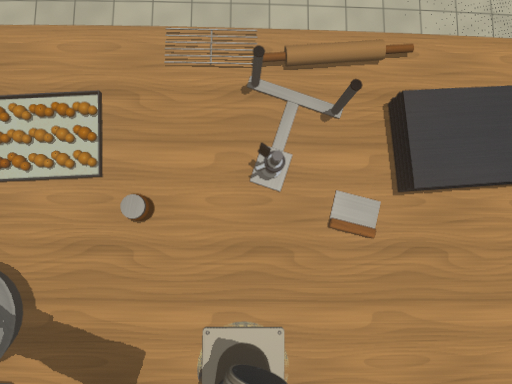

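The side view shows the stand with the cap near (299,180) and post tops near (362,123) and (411,188). In the top view the cap is near (276,157) and the post tops near (259,51) and (356,85). The jar is off to the left and the scraper to the right. I'll enlarge both.

Run:
```python
import cv2,numpy as np
a=cv2.imread("pics/s0.png")[155:245,255:345];b=cv2.imread("pics/t0.png")[130:200,240:310]
a=cv2.resize(a,(540,540),interpolation=cv2.INTER_CUBIC)[:, :400];b=cv2.resize(b,(560,560),interpolation=cv2.INTER_CUBIC)[:540,:400]
cv2.imwrite("pics/c0.png",np.hstack([a,b]))
```

```text
(no output)
```

View pics/c0.png

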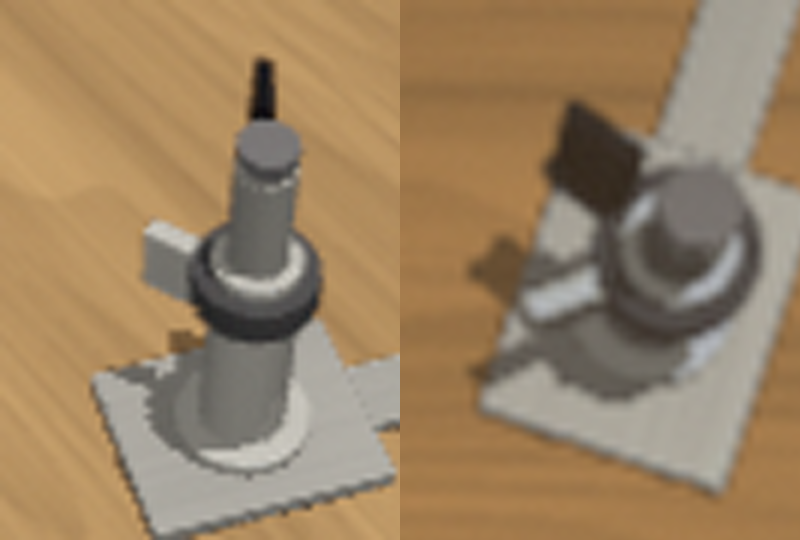

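Left (side) crop: the cap top is at (268,145), full-frame about (299.2,178.7), with the black paddle behind it. Right (top) crop: the cap top is at (300,208), full-frame about (277,155.5), and the paddle's top edge is around full-frame (265,147).

```bash
cat > h.py <<'E'
from plant import *
import numpy as np, cv2
from scipy.optimize import least_squares
def model(n,pose=None):
    m=camera_model(n)
    return np.array(m['intrinsics']),m['k1'],np.array(m['pose']) if pose is None else pose
def ray(n,uv,pose=None):
    K,k1,T=model(n,pose); d=(np.array(uv)-K[:2,2])/K[0,0]
    s=d.copy()
    for _ in range(20): s=d/(1+k1*(s@s))
    return T[:3,3],T[:3,:3]@np.array([s[0],-s[1],-1])
def proj(n,p,pose=None):
    K,k1,T=model(n,pose); c=T[:3,:3].T@(np.array(p)-T[:3,3]); s=np.array([c[0],-c[1]])/-c[2]
    return K[:2,2]+K[0,0]*s*(1+k1*(s@s))
def atz(n,uv,z,pose=None):
    o,d=ray(n,uv,pose); return o+d*(z-o[2])/d[2]
def tri(obs):
    return least_squares(lambda p:np.concatenate([proj(n,p)-uv for n,uv in obs]),[.5,0,.15])
E
python3 - <<'E'
from h import *
for nm,a,b,z in(("cap",(299.2,178.7),(277,155.5),.184),("pL",(362,122.5),(258.7,51),.212),("pR",(411,188),(356,85),.212)):
    r=tri([("side",a),("top",b)]);print(nm,r.x.round(4),r.cost,atz("side",a,z).round(4),atz("top",b,z).round(4))
cap=(atz("side",(299.2,178.7),.184)+atz("top",(277,155.5),.184))/2
for uv in((265,147),):
    p=atz("top",uv,.186);d=p-cap;print(p,np.hypot(*d[:2]),np.arctan2(d[1],d[0]))
p=atz("side",(255+263/6,155+65/6),.186);d=p-cap;print(p,np.hypot(*d[:2]),np.arctan2(d[1],d[0]))
E
```

```text
cap [ 0.5389 -0.0733  0.1832] 0.15675410429193185 [ 0.5393 -0.0741  0.184 ] [ 0.5379 -0.0727  0.184 ]
pL [ 0.782  -0.0279  0.2051] 0.01021653940712355 [ 0.7751 -0.0334  0.212 ] [ 0.7785 -0.0274  0.212 ]
pR [ 0.7036 -0.2556  0.2098] 0.16683045710628078 [ 0.7025 -0.2568  0.212 ] [ 0.7019 -0.2543  0.212 ]
[ 0.55716992 -0.04456175  0.186     ] 0.03431289014708121 0.9990267137134785
[ 0.56364965 -0.04245594  0.186     ] 0.039823942881116396 0.8905980548467031
```

```bash
python3 -c "
from plant import *
print(tcp_to_tips)"; python3 -m handwheel '[[0.023,-0.042,0.002,0,0,-4.6],[0.023,-0.042,0.002,0,0,-4.6],[0.023,-0.042,0.002,0,0,-4.6],[0.023,-0.042,0.002,0,0,-4.6],[0.023,-0.042,0.002,0,0,-4.6],[0.023,-0.042,0.002,0,0,-4.6],[0.023,-0.042,0.002,0,0,-4.6],[0.023,-0.042,0.002,0,0,-4.6],[0.023,-0.042,0.002,0,0,-4.6],[0.023,-0.042,0.002,0,0,-4.6],[0.023,-0.042,0.002,0,0,-4.6],[0.023,-0.042,0.002,0,0,-4.6],[0.023,-0.042,0.002,0,0,-4.6],[0.023,-0.042,0.002,0,0,-4.6],[0.023,-0.042,0.002,0,0,-4.6],[0.027,-0.041,0.002,0,0,-4.6],[0,0,0,0,0,0],[0,0,0,0,0,0]]'
python3 - <<'E'
from h import *
from scipy.spatial.transform import Rotation as R
s=sense();print(s['t'],s['position'],s['orientation'],s['ft_force'],s['q'])
b=read_camera("wrist");cv2.imwrite("pics/w1.png",b[:,:,::-1])
E
```

```text
0.017
t: 2.35
position: [0.5372, -0.0682, 0.2797]
orientation: [-3.14, -0.001, 1.588]
ft_force: [0.1, 0.2, -0.1]
gripper_width: 0.0853
grasp_force: 0.0
2.35 [ 0.53722676 -0.06824675  0.27969017] [-3.13993195e+00 -5.73124980e-04  1.58813733e+00] [ 0.07677793  0.20693167 -0.06378732] [-1.48487128e-01  2.64589916e-01  1.78507953e+00  3.27736133e-04
  1.09365576e+00 -1.65979372e-01]
```

View pics/w1.png

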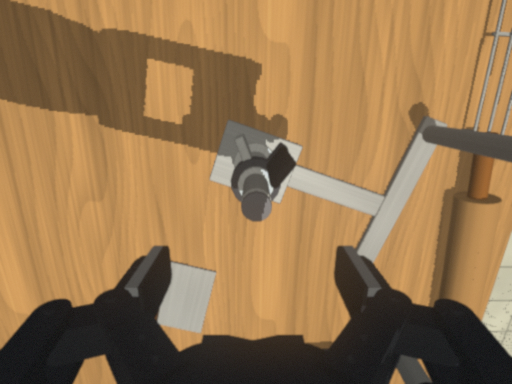

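The wrist view shows the cap top disc centred near (257,206), the paddle near (283,163), and both fingers clear to the left and right.

```bash
cat >> h.py <<'E'
from scipy.spatial.transform import Rotation as R
def wpose(s):
    T=np.eye(4);T[:3,:3]=R.from_euler('xyz',s['orientation']).as_matrix();T[:3,3]=s['position']
    return T@np.array(camera_model("wrist")['T_tool_cam'])
E
python3 - <<'E'
from h import *
s=sense();P=wpose(s)
print(atz("wrist",(257,206),.186,P), proj("wrist",[.5386,-.0734,.186],P))
im=cv2.imread("pics/w1.png")[115:235,205:325];cv2.imwrite("pics/w1c.png",cv2.resize(im,(600,600),interpolation=cv2.INTER_CUBIC))
E
```

```text
[ 0.54092704 -0.07066119  0.186     ] [254.09484876 209.07151402]
```

View pics/w1c.png

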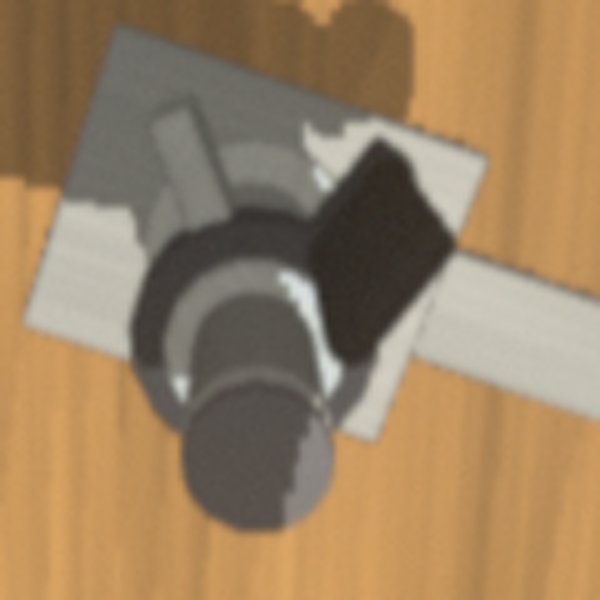

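```bash
python3 -m handwheel '[[0.001,-0.002,-0.01,0,0,-2],[0.001,-0.002,-0.01,0,0,-2],[0,0,-0.01,0,0,-1],[0,0,-0.01,0,0,0],[0,0,-0.01,0,0,0],[0,0,-0.01,0,0,0],[0,0,0,0,0,0],[0,0,0,0,0,0],[0,0,0,0,0,0],[0,0,0,0,0,0]]' 0 20
python3 -m handwheel '[[0,0,-0.002,0,0,0],[0,0,-0.002,0,0,0],[0,0,-0.002,0,0,0],[0,0,-0.002,0,0,0],[0,0,-0.002,0,0,0],[0,0,-0.002,0,0,0]]'
```

```text
t: 3.65
position: [0.5401, -0.0725, 0.2207]
orientation: [3.141, 0.0, 1.501]
ft_force: [-0.9, -0.3, 0.1]
gripper_width: 0.0001
grasp_force: 0.0
t: 4.4
position: [0.5399, -0.0724, 0.2082]
orientation: [-3.141, -0.0, 1.501]
ft_force: [-1.6, -0.2, -0.2]
gripper_width: 0.0004
grasp_force: 0.0
```

```bash
python3 -m handwheel '[[0,0,-0.002,0,0,0],[0,0,-0.002,0,0,0],[0,0,-0.001,0,0,0],[0,0,-0.001,0,0,0],[0,0,0,0,0,0]]'
python3 -m handwheel '[[0,0,-0.002,0,0,0],[0,0,-0.001,0,0,0],[0,0,-0.001,0,0,0],[0,0,0,0,0,0]]'
```

```text
t: 5.03
position: [0.5399, -0.0725, 0.2027]
orientation: [-3.142, 0.0, 1.501]
ft_force: [-1.9, -0.1, 4.7]
gripper_width: -0.0003
grasp_force: 2.4
t: 5.52
position: [0.5399, -0.0725, 0.1988]
orientation: [3.141, 0.0, 1.501]
ft_force: [-2.9, 0.5, 6.1]
gripper_width: -0.0003
grasp_force: 2.8
```

Contact, and the cap is sliding at about 6 N. I'll continue in small steps until the force rises firmly.

```bash
python3 -m handwheel '[[0,0,-0.001,0,0,0],[0,0,-0.001,0,0,0],[0,0,0,0,0,0]]'
python3 -m handwheel '[[0,0,-0.001,0,0,0],[0,0,0,0,0,0],[0,0,0,0,0,0]]'
```

```text
t: 5.9
position: [0.5399, -0.0725, 0.197]
orientation: [3.141, 0.0, 1.501]
ft_force: [-3.9, 0.8, 6.2]
gripper_width: -0.0001
grasp_force: 3.7
t: 6.28
position: [0.54, -0.0725, 0.1969]
orientation: [3.141, 0.0, 1.501]
ft_force: [-6.6, 1.2, 16.0]
gripper_width: 0.0001
grasp_force: 7.9
```

```bash
python3 -m handwheel '[[0,0,-0.001,0,0,0],[0,0,0,0,0,0]]'
python3 -m handwheel '[[0,0,0.01,0,0,0],[0,0,0.01,0,0,0],[0,0,0.01,0,0,0],[0,0,0.01,0,0,0],[0,0,0,0,0,0],[0,0,0,0,0,0],[0,0,0,0,0,0],[0,0,0,0,0,0]]' 0.075 20
python3 - <<'E'
from h import *
s=sense();print(s['position'],s['orientation'])
P=wpose(s)
b=read_camera("wrist");cv2.imwrite("pics/w2.png",b[:,:,::-1])
for c in((.5393,-.072),):
  uv=proj("wrist",[*c,.180],P);print(uv)
  u,v=uv.astype(int);im=b[v-60:v+60,u-60:u+60,::-1];cv2.imwrite("pics/w2c.png",cv2.resize(im,(600,600),interpolation=cv2.INTER_CUBIC));print(u-60,v-60)
E
```

```text
t: 6.52
position: [0.5401, -0.0725, 0.1968]
orientation: [3.141, 0.0, 1.501]
ft_force: [-7.8, 1.5, 24.3]
gripper_width: 0.0004
grasp_force: 12.1
t: 7.52
position: [0.5398, -0.0725, 0.234]
orientation: [-3.141, -0.0, 1.501]
ft_force: [-0.3, 0.2, -0.6]
gripper_width: 0.0749
grasp_force: 0.0
[ 0.53976087 -0.07245056  0.23397093] [-3.14091572e+00 -7.42041981e-05  1.50092413e+00]
[251.5349646 221.7491078]
191 161
```

View pics/w2c.png

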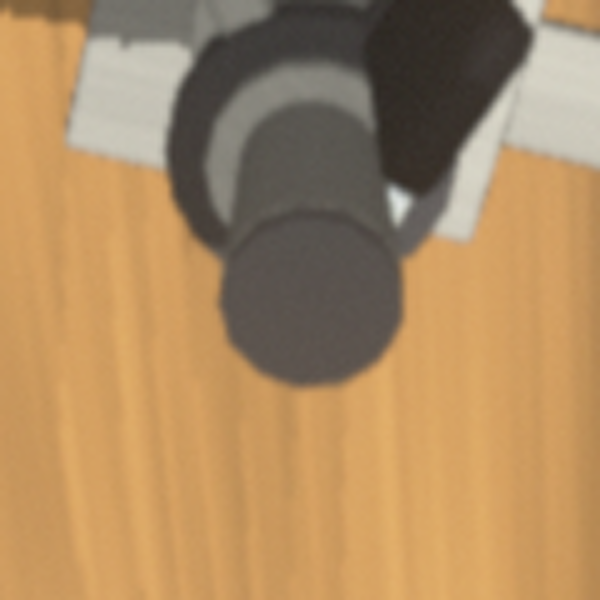

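The cap is centred at crop (312,298), full-frame about (253,220). No neck shows, so the cap is home, and the paddle is still open. I'll descend and grip the leg.

```bash
python3 -m handwheel '[[0.0003,0.0005,-0.012,0,0,0],[0,0,-0.012,0,0,0],[0,0,-0.012,0,0,0],[0,0,-0.012,0,0,0],[0,0,-0.012,0,0,0],[0,0,-0.012,0,0,0],[0,0,-0.012,0,0,0],[0,0,-0.006,0,0,0],[0,0,0,0,0,0],[0,0,0,0,0,0]]'
python3 -m handwheel '[[0,0,0,0,0,0],[0,0,0,0,0,0],[0,0,0,0,0,0],[0,0,0,0,0,0],[0,0,0,0,0,0],[0,0,0,0,0,0],[0,0,0,0,0,0],[0,0,0,0,0,0]]' 0 60
```

```text
t: 8.82
position: [0.5405, -0.072, 0.1446]
orientation: [3.141, 0.0, 1.501]
ft_force: [0.8, 1.1, -0.0]
gripper_width: 0.075
grasp_force: 0.0
t: 9.82
position: [0.5401, -0.072, 0.1447]
orientation: [-3.141, 0.0, 1.501]
ft_force: [-2.2, -0.5, 5.9]
gripper_width: 0.0245
grasp_force: 58.7
```

```bash
python3 -m handwheel '[[0,0,0.002,0,0,0],[0,0,0.003,0,0,0],[0,0,0.003,0,0,0],[0,0,0.003,0,0,0],[0,0,0.003,0,0,0],[0,0,0.003,0,0,0],[0,0,0.003,0,0,0],[0,0,0.003,0,0,0],[0,0,0.003,0,0,0],[0,0,0.002,0,0,0],[0,0,0.002,0,0,0],[0,0,0.002,0,0,0],[0,0,0,0,0,0],[0,0,0,0,0,0]]'
python3 - <<'E'
from h import *
s=sense();print(s['position'],s['ft_force'])
c=[s['position'][0],s['position'][1]]
bs=[]
for n in("side","wrist"):
    P=wpose(sense()) if n=="wrist" else None
    b=read_camera(n);cv2.imwrite(f"pics/{n}3.png",b[:,:,::-1])
    uv=proj(n,[*c,.140],P);print(n,uv,proj(n,[*c,.12],P),proj(n,[*c,.212],P))
    u,v=uv.astype(int);w=33;u=min(u,511-w);v=min(v,383-w)
    bs.append(cv2.resize(b[v-w:v+w,u-w:u+w,::-1],(400,400),interpolation=cv2.INTER_CUBIC));print(u-w,v-w)
cv2.imwrite("pics/c3.png",np.hstack(bs))
E
```

```text
t: 11.58
position: [0.5401, -0.0719, 0.1763]
orientation: [-3.141, -0.0, 1.501]
ft_force: [-2.2, -0.7, -4.9]
gripper_width: 0.0245
grasp_force: 59.2
[ 0.54005007 -0.07194024  0.17631402] [-2.24468156 -0.66249814 -4.90988643]
side [297.62583152 190.70755838] [297.08759833 196.21658232] [299.69474091 169.45016254]
264 157
wrist [252.15821592 233.7517044 ] [252.18991233 220.94828093] [251.95428206 316.34854352]
219 200
```

View pics/c3.png

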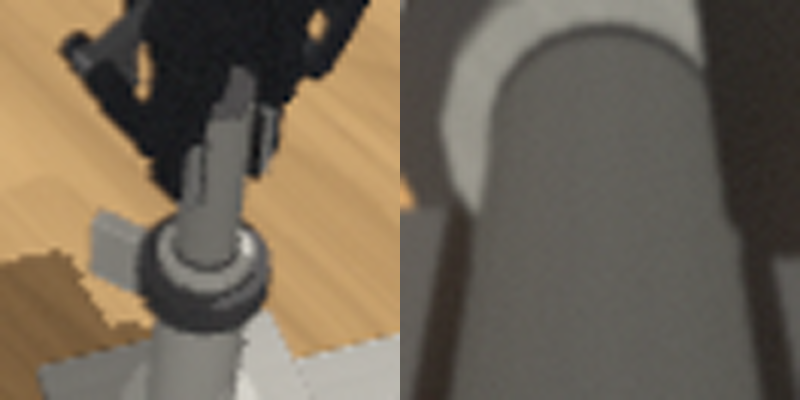

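The side view (left) shows the leg raised in the fingers. The wrist view (right) shows a dark line of about 2 px at the leg/rim junction, near full-frame (253,205). I'll check its thickness against the 4 mm ring.

Run:
```python
from h import *
s=sense();P=wpose(s);acc=np.mean([read_camera("wrist").astype(float).mean(2) for _ in range(8)],0)
c=s['position'];ax=R.from_euler('xyz',s['orientation']).as_matrix()[:,0]
for z in(.118,.120,.122,.124,.126): print(z,proj("wrist",[*(c[:2]+.013*ax[:2]),z],P).round(2))
print(acc[196:216,250:257].mean(1).round(0))
side=np.mean([read_camera("side").astype(float).mean(2) for _ in range(8)],0)
d=np.array([-.39,-.55]);d/=np.hypot(*d)
for z in(.118,.120,.124,.128): print(z,proj("side",[*(c[:2]+.013*d),z]).round(2))
for j in range(292,304):print(j,side[190:206,j].round(0))
```

```text
0.118 [252.24 202.28]
0.12 [252.24 203.27]
0.122 [252.23 204.29]
0.124 [252.23 205.33]
0.126 [252.23 206.39]
[135. 146. 147. 148. 148. 148. 144. 123.  84.  74.  87.  94.  95.  95.
  96.  96.  95.  96.  96.  95.]
0.118 [297.37 200.85]
0.12 [297.42 200.31]
0.124 [297.53 199.22]
0.128 [297.64 198.13]
292 [ 99. 139.  83.  73. 114. 121.  99.  96. 100. 128. 132. 126. 113.  85.
  55.  51.]
293 [ 86. 103.  87.  88.  97.  99.  92.  92.  78.  75. 113. 131. 128. 118.
  75.  53.]
294 [ 89.  96.  96.  97.  97.  98.  99.  99.  96.  84.  81. 129. 135. 122.
  78.  54.]
295 [ 99.  96. 101. 102. 103. 103. 103. 104. 104. 102.  70. 114. 132. 131.
 107.  60.]
296 [ 89. 102. 104. 104. 105. 104. 105. 105. 105. 106.  91.  84. 130. 135.
 127.  78.]
297 [ 86. 104. 107. 107. 107. 107. 107. 107. 107. 107.  97.  76. 129. 135.
 130.  81.]
298 [105. 108. 108. 108. 109. 109. 108. 109. 108. 108.  97.  76. 129. 136.
 131.  82.]
299 [108. 109. 108. 109. 108. 109. 109. 109. 109. 108.  87.  74. 128. 137.
 131.  81.]
300 [109. 108. 108. 108. 107. 107. 108. 107. 107. 107.  83.  89. 129. 137.
 130.  69.]
301 [107. 106. 106. 106. 106. 105. 105. 104. 103. 103.  64. 122. 130. 127.
 103.  60.]
302 [103. 103. 102. 102. 101. 100.  99.  98.  90.  73. 103. 130. 135. 125.
  82.  85.]
303 [ 98.  97. 107.  88. 100. 145. 109. 138. 113. 123. 129. 135. 123.  98.
  61.  88.]
```

```bash
python3 -m handwheel '[[0,0,0.0005,0,0,0],[0,0,0,0,0,0],[0,0,0,0,0,0]]' - 80
cat > ring.py <<'E'
from h import *
from scipy.special import erf
s=sense();P=wpose(s);acc=np.mean([read_camera("wrist").astype(float).mean(2) for _ in range(6)],0)
p=acc[196:216,250:257].mean(1);x=np.arange(196,216)
print(s['position'],p[5:13].round(0))
S=lambda e,sg:.5*(1+erf((x-e)/sg/2**.5))
for D in(20,35,50,60):
    f=lambda q:(q[3]+(D-q[3])*S(q[0],q[2])+(q[4]-D)*S(q[1],q[2])-p)[2:]
    r=least_squares(f,[203.5,205.5,.6,148,95]);print(D,r.x.round(2),round(r.cost,1))
E
python3 ring.py
```

```text
t: 12.85
position: [0.5401, -0.0719, 0.1767]
orientation: [-3.141, -0.0, 1.501]
ft_force: [-4.0, -0.3, -5.1]
gripper_width: 0.0243
grasp_force: 78.7
[ 0.54011836 -0.07193023  0.17673223] [147. 138. 112.  77.  73.  88.  94.  95.]
20 [203.51 204.79   1.02 147.43  95.36] 1.4
35 [203.42 204.93   1.   147.41  95.36] 1.5
50 [203.29 205.15   0.94 147.35  95.37] 1.8
60 [203.18 205.37   0.88 147.24  95.38] 2.7
```

```bash
python3 -m handwheel '[[0,0,0.0007,0,0,0],[0,0,0,0,0,0],[0,0,0,0,0,0]]'; python3 ring.py
```

```text
t: 13.52
position: [0.5401, -0.0719, 0.1775]
orientation: [-3.141, -0.0, 1.501]
ft_force: [-5.2, -0.8, -4.1]
gripper_width: 0.0245
grasp_force: 78.7
[ 0.54009017 -0.07192304  0.17753658] [147. 136. 108.  75.  73.  87.  94.  95.]
20 [203.43 204.77   1.06 147.73  95.34] 1.1
35 [203.33 204.92   1.03 147.71  95.35] 1.1
50 [203.19 205.15   0.98 147.64  95.35] 1.4
60 [203.08 205.39   0.9  147.52  95.37] 2.3
```

```bash
python3 - <<'E'
from h import *
side=np.mean([read_camera("side").astype(float).mean(2) for _ in range(8)],0)
for j in range(295,303):print(j,side[197:206,j].round(0))
old=cv2.imread("pics/wrist3.png").astype(float).mean(2);w=read_camera("wrist").astype(float).mean(2)
cv2.imwrite("pics/w5.png",w)
# sharp view of three columns and ring edges, away from blur of averaging
for j in(240,246,253,260,266):print(j,old[200:212,j].round(0),w[200:212,j].round(0))
E
python3 - <<'E'
import cv2,numpy as np
a=cv2.imread("pics/wrist3.png")[195:220,228:278];b=cv2.imread("pics/w5.png")[195:220,228:278]
cv2.imwrite("pics/c5.png",cv2.resize(np.vstack([a,b]),(600,600),interpolation=cv2.INTER_NEAREST))
E
```

```text
295 [103. 104.  89.  59. 114. 132. 131. 107.  59.]
296 [105. 106. 103.  69. 105. 132. 135. 127.  77.]
297 [107. 107. 108.  73.  80. 130. 136. 129.  81.]
298 [109. 109. 108.  83.  75. 129. 136. 131.  82.]
299 [109. 109. 109.  84.  90. 129. 137. 131.  81.]
300 [107. 107. 107.  66.  91. 130. 137. 130.  69.]
301 [104. 104.  86.  80. 122. 130. 127. 103.  60.]
302 [ 99.  89.  72. 123. 132. 135. 125.  82.  85.]
240 [150. 148. 147. 146. 146. 145. 139. 120.  87.  73.  84.  89.] [150. 149. 146. 147. 146. 146. 134. 109.  81.  76.  83.  88.]
246 [148. 148. 148. 141. 120.  86.  77.  89.  94.  96.  94.  95.] [148. 147. 145. 131. 105.  74.  75.  88.  95.  94.  94.  95.]
253 [147. 146. 141. 115.  79.  75.  89.  96.  98.  96.  95.  97.] [147. 146. 133. 100.  72.  75.  89.  95.  98.  96.  96.  97.]
260 [144. 144. 144. 140. 126.  92.  72.  82.  92.  93.  95.  95.] [144. 143. 144. 139. 116.  81.  70.  80.  91.  94.  94.  94.]
266 [134. 138. 143. 147. 146. 145. 141. 134. 115.  85.  74.  82.] [135. 138. 143. 145. 145. 144. 139. 128. 103.  78.  73.  79.][ WARN:0@7.008] global loadsave.cpp:1063 imwrite_ Unsupported depth image for selected encoder is fallbacked to CV_8U.
```

View pics/c5.png

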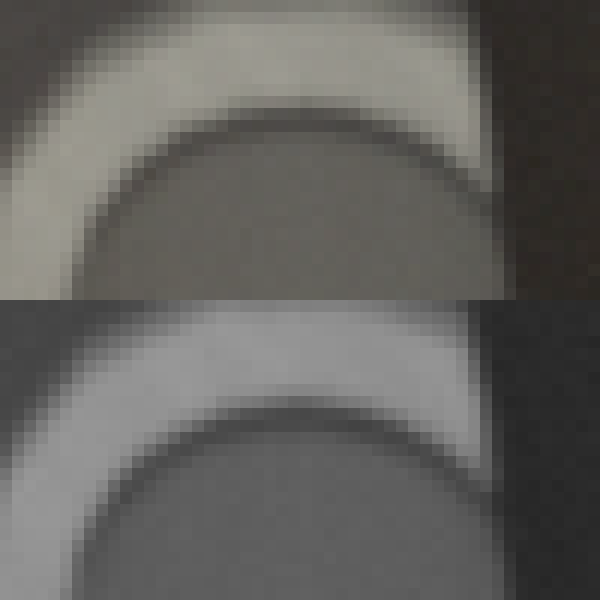

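The leg is at its mark: the ring is about 2 px thick in the wrist view and 1.1 px in the side view, which matches 4 mm. Next, turn about the leg.

```bash
python3 -m handwheel '[[0,0,0,0,0,4],[0,0,0,0,0,4],[0,0,0,0,0,4],[0,0,0,0,0,4],[0,0,0,0,0,4],[0,0,0,0,0,0]]';python3 -m handwheel '[[0,0,0,0,0,4],[0,0,0,0,0,4],[0,0,0,0,0,4],[0,0,0,0,0,4],[0,0,0,0,0,4],[0,0,0,0,0,4],[0,0,0,0,0,0]]'; python3 -c "
from plant import *
s=sense();print(s['wrist_torque'],s['q'])"
```

```text
t: 15.02
position: [0.54, -0.072, 0.1775]
orientation: [-3.141, -0.0, 1.851]
ft_force: [-5.0, -0.5, -4.2]
gripper_width: 0.0244
grasp_force: 79.3
t: 15.9
position: [0.5398, -0.072, 0.1775]
orientation: [-3.141, -0.001, 2.27]
ft_force: [-5.5, -1.9, -2.9]
gripper_width: 0.0242
grasp_force: 79.2
[-0.24782987  0.90869408 -0.09757548] [-1.54387217e-01  4.02641247e-01  1.85972684e+00 -2.53366326e-04
  8.80092244e-01 -8.52984891e-01]
```

```bash
python3 -m handwheel '[[0,0,0,0,0,4],[0,0,0,0,0,4],[0,0,0,0,0,4],[0,0,0,0,0,0]]'; python3 -c "
from plant import *
s=sense();print(s['wrist_torque'])";python3 -m handwheel '[[0,0,0,0,0,3],[0,0,0,0,0,0]]'; python3 -c "
from plant import *
s=sense();print(s['wrist_torque'])"; python3 -m handwheel '[[0,0,0,0,0,3],[0,0,0,0,0,0]]'; python3 -c "
from plant import *
s=sense();print(s['wrist_torque'])"
```

```text
t: 16.4
position: [0.5397, -0.0721, 0.1775]
orientation: [-3.141, -0.001, 2.479]
ft_force: [-6.3, -1.5, -3.6]
gripper_width: 0.0242
grasp_force: 79.3
[-0.31175184  0.91176666 -0.03318369]
t: 16.65
position: [0.5397, -0.0721, 0.1775]
orientation: [-3.141, -0.001, 2.531]
ft_force: [-6.6, -1.9, -2.9]
gripper_width: 0.0244
grasp_force: 81.0
[-0.31561953  0.93107438 -0.19805138]
t: 16.9
position: [0.5398, -0.0721, 0.1775]
orientation: [-3.141, -0.001, 2.582]
ft_force: [-7.0, -2.3, -3.5]
gripper_width: 0.0243
grasp_force: 87.6
[-0.40300019  0.75860462 -0.76966982]
```

The torque jumped to 0.77 N m, so the lever is on its stop. I'll verify with a picture.

Run:
```python
from h import *
s=sense();P=wpose(s);w=read_camera("wrist");t=read_camera("top")
c=s['position'][:2]
yaw=-.325
for v in(.6,.8):
  a=1.2+v+yaw
  print(v,[proj("wrist",[c[0]+r*np.cos(a),c[1]+r*np.sin(a),.186],P).round(0) for r in(.035,.049)],proj("top",[c[0]+.045*np.cos(a),c[1]+.045*np.sin(a),.186]).round(0))
cv2.imwrite("pics/w6.png",np.vstack([w[100:384,100:500],])[:,:,::-1].repeat(2,0).repeat(2,1))
```

```text
0.6 [array([320., 246.]), array([349., 233.])] [258. 152.]
0.8 [array([313., 234.]), array([339., 216.])] [258. 156.]
```

View pics/w6.png

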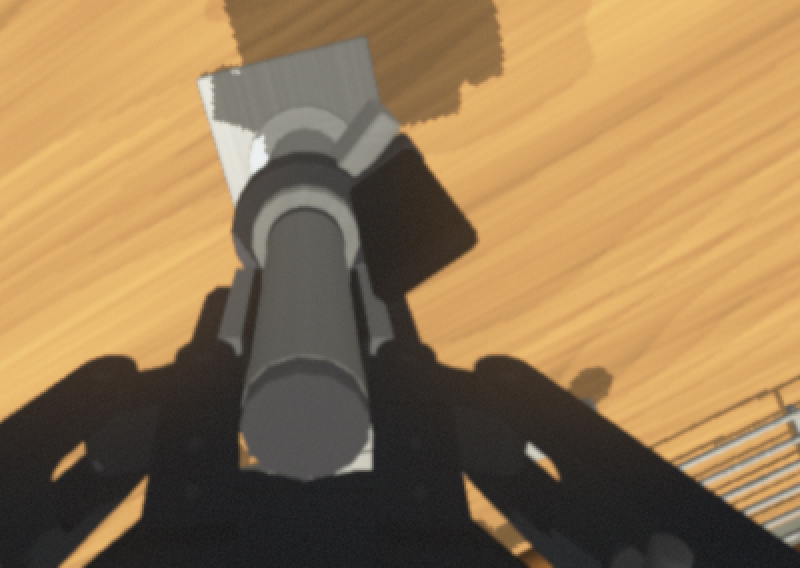

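The paddle's outer corner, at full-frame (338,220), matches the prediction of (339,216) for 0.80, and the paddle rests against the lug. A quick ring check before handing in.

```bash
python3 ring.py
```

```text
[ 0.53983199 -0.07212545  0.17752422] [144. 130. 100.  72.  76.  89.  94.  94.]
20 [203.21 204.52   1.07 146.26  94.33] 1.3
35 [203.11 204.66   1.04 146.23  94.33] 1.5
50 [202.98 204.89   0.99 146.17  94.34] 2.0
60 [202.86 205.13   0.92 146.06  94.35] 3.3
```

```bash
python3 -c "
from plant import *
print(sign_off())"
```

```text
the job is handed in; nothing more can be done
None
```

I pressed the cap home, raised the leg to its mark and still hold it there, and turned the lever anticlockwise onto its closed stop; I never moved near the jar or scraper, and handed the job in (no verdict shown). The mark height is good to about 1 mm, judged from a ring only 1–2 px thick in the pictures.

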